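# Refit the boost knob on the jump-start pack and hold it pressed

### The job

The boost knob has come off the grey steel jump-start pack. Pick up the dark plastic knob, turn it so the flat in its bore matches the flat of the D-shaped spindle on the pack's lid, push it fully home on the spindle, then press knob and spindle down until you feel the stop, and finish still gripping the knob and holding it pressed down there. Leave the cup, the two lug nuts and the wrench head where they are.

Things in the scene. Friction and masses are not known exactly. Their poses are not given: they have to be found in the camera images.
- pack: Grey painted steel ammo-style box, fixed to the shelf, 148 x 248 x 110 mm (x, y, z), with a swing latch on its -y end and a wire carry handle (6 mm high) folded flat on the +y half of its lid. Origin: centre of its underside; z up.
- plate: Round aluminium switch plate, 44 mm across, 4 mm thick, fixed on the -y half of the pack's lid, the spindle standing up through its centre. A small tab on its rim (to 38 mm from the centre) marks its +x, the side of the spindle's flat. Origin: plate centre on the lid, 110 mm above the shelf; z up.
- spindle_top (a point): Centre of the top of the steel D-shaped spindle, on the plate's axis, 34 mm above the lid when not pressed. Upright shaft, 16 mm in diameter, with one flat 2.5 mm from the axis on its +x, the side of the plate's tab. Its top 3 mm are narrowed to 12 mm (flat at 1.5 mm) as a lead-in. It does not turn.
- spindle (a joint): How far the spindle is pressed down, in m: 0 free, 0.006 on its stop. A spring pushes it up: 4 N to start moving, rising to 10 N at the stop.
- knob_grip (a point): Loose dark plastic knob, about 60 g, upright on the shelf, 54 mm high: round skirt 48 mm across, 24 mm high; on it a bar grip 48 mm long (x), 12 mm thick (y), 30 mm high. A pointer tab sticks out of the skirt on +x, to 38 mm from the axis. This point is on the axis in the bar grip, 40 mm above the underside; axes as the knob's, z up.
- knob_bore (a point): Centre of the closed end of the knob's D-shaped bore, on its axis, 20 mm above the underside; meets spindle_top when the knob is fully home. The bore opens downward, is 20 mm deep and 18.4 mm in diameter, with its flat 3.7 mm from the axis on +x, under the pointer tab. Axes as the knob's.
- cup: Translucent green plastic cup, 72 mm across the rim, 85 mm high, loose. Origin: centre of the underside. Bystander.
- nut_a: Nickel lug nut, 21 mm hexagon, 26 mm high, loose. Origin: centre of the underside. Bystander.
- nut_b: Second lug nut, the same. Bystander.
- wrench_head: Torque wrench head on black rubber feet, about 80 x 42 x 49 mm, loose. Origin: underside of its round end; the body runs to +x. Bystander.
There are look-alikes about, which are no part of the job. What is shaped like the part that bears knob_grip but pink or purple is not meant.

How it is judged (in metres and radians):
On the way, in this order (a step that is already met when the one before it is completed fails the run):
1. the knob is picked up, well clear of the shelf (height (world z) of knob_grip above 0.07 m and contact force between the fingers and knob above 1 N and contact force between knob and plate below 0.01 N), for 0.2 s.
2. the knob is home on the spindle, flat to flat (horizontal distance between knob_bore and spindle_top below 0.003 m and z of knob_bore in the frame of spindle_top below 0.003 m and angle between the x axis of knob_bore and the x axis of spindle_top, either way round below 0.4 rad), for 0.1 s.
At the end, for the whole second after the job is handed in: Through the last second the fingers still hold the upright knob (over 3 N), its bore's end within 3 mm sideways and 2.5 mm in height of the spindle's top, flats within 0.4 rad; spindle pressed at least 4.8 of 6 mm by over 6 N; knob not resting on the pack (horizontal distance between knob_bore and spindle_top below 0.003 m and z of knob_bore in the frame of spindle_top between -0.004 and 0.0025 m and angle between the x axis of knob_bore and the x axis of spindle_top, either way round below 0.4 rad and angle between knob_bore's own z axis and vertical below 0.12 rad and value of joint spindle above 0.0048 m and contact force between knob and plate above 6 N and contact force between the fingers and knob above 3 N and contact force between knob and pack below 0.5 N); the arm keeps its last pose, push and grip.
It fails at once if a bystander was moved more than 30 mm (distance of any of cup, nut_a, nut_b, wrench_head from where it was at the start of the episode above 0.03 m).
It also fails if it takes over 45 s, if anything falls off the work surface, if the arm or the gripper's body presses on something with over 40 N, if the wrist force passes 120 N, or if a joint passes its speed limit or range.

### The arm

A 7-joint arm with a two-finger parallel gripper is mounted at the origin on the work surface. World frame = base frame: x ahead of the robot, y to its left, z up, the work surface at z = 0. Lengths are in mm, angles in rad, forces in N, time in s.
With the tool pointing down it reaches from about 425 to 950 mm from the base axis. Payload 4.7 kg.
Tool frame: the origin (TCP) lies between the finger pads; the fingertips stand 11 mm ahead of it and the grasp point (between the pads) lies 8 mm behind it; z points along the fingers, y is the line along which they close (so a half turn about z gives the same grasp; the last joint's range is limited). The gripper opens to 85 mm and grips with 20 to 120 N. Pads are 22 mm wide; open, the fingers measure 114 mm over their backs; the gripper's body (76 mm by 85 mm) begins 54 mm behind the grasp point. The pads swing forward as they close: fully open they stand 13 mm farther back than shut.
Start: joints at [-1.288, 0.469, -0.049, 1.532, 0.024, 1.141, -0.082], TCP at [207.031, 642.484, 242.335] pointing down, gripper open.
Joint ranges: [-2.59, 2.59], [-0.33, 1.99], [-1.39, 1.29], [0.1, 2.45], [-1.04, 4.18], [0.21, 1.99], [-2.66, 2.66]. Speed limits (rad/s): [2.57, 2.57, 3.14, 3.14, 3.14, 3.14, 3.14].

### API

Orientations are given as a unit quaternion [x, y, z, w].
In Python, from plant import monitor, get_image, camera_params, job, search_frame, mark_of gives the robot as it stands.
- The arm moves only by the tool play_rows, never from a script. Its argument "plan" is one flat list of numbers, 7 for each row, row after row: the shift along the world's x, y, z as a fraction of full scale, then the turn, a rotation vector about the world's x, y, z as a fraction of full scale, then the gripper's target within -1 to 1 (fully open at 1, half-way at 0, shut at -1). A call has exactly 10 rows; each row shifts and turns the commanded pose from where the row before left it; what a row does not reach is not made up. Full scale, the value 1, is 0.025 m for a shift and 90 degrees for a turn. A row lasts 1/10 s, in which the tool goes at most 50 mm and 8.59 degrees, less where a joint would pass 70% of its speed; a pose out of reach is approached as far as the arm can. A call with a number of a shift or a turn outside -1 to 1 is refused whole. A call with a gripper value outside its range is refused whole. The fingers move at their own pace and stop on an object; the grip force is fixed at half the most. Time passes only in rows, so rows that do not move let the fingers close, or fill a call up. It gives the time, the measured TCP pose, the force, the opening and the grip force at its end, in the units of the state.
- monitor.get_state(): the state, without advancing time (a new reading comes with each control period).
- get_image(name): name is "scene" or "top"; returns (picture, depth): 384x512x3 uint8, red, green, blue; 384x512 float32, mm along the optical axis (not along the pixel's ray), 0 where there is no reading.
- camera_params(name): a dict with "K" (3x3 intrinsics, pixels), "pose" (4x4, takes a point from camera to world coordinates). Camera axes: x right, y up, looking along -z (the intrinsics and any distortion apply to the point x, -y, -z); pixel columns grow to the right and rows downward; lengths in mm; the calibration is good to about 2 mm. A picture is of the moment at which its call begins. camera_params takes no time and is no camera call.
- job.sign_off(): hands the job in; it is judged then, once.
Trained networks look in the newest picture that a camera, given by its name, has taken for a name from the list of things; names that differ only in an ending like _2 or _b are one class to them, and where a whole thing is asked for, a point or a joint stands for the part that bears it (a point fixed in the world has none). Each returns a list of dicts, best first, with "score" (0 to 1); they miss things now and then, are a little off and sometimes report something else, mostly with a low value. They report only what shows in the picture. A call takes as long as a camera call. They do not tell look-alikes from the thing itself.
- search_frame(camera, label): "at" ([x, y, z] in mm, in world coordinates, good to about 4 mm: the middle of the surface that is visible of it).
- mark_of(camera, label): "at" ([x, y, z] in mm, in world coordinates, good to about 4 mm: a listed point, or the origin of a listed thing).
The state is a dict: "time": time; "q": joint angles; "joint_vel": joint speeds; "effort": joint torques, N m; "tool_pos": TCP position; "tool_rot": TCP orientation; "force": force on the tool from outside, world axes, zero at the start; "ft_torque": the same for the moment, N m; "grip_width": finger opening in mm; "grip_force": force on a finger pad.
Only numpy, scipy, OpenCV 4.12 (cv2) and the standard library are available. Lean on these libraries where they do the work, as an engineer would, in place of code of your own. Each camera call takes 0.05 s, during which the arm holds its last target. There are 200 camera calls.

## Working session

There is one attempt and no reset: what is moved stays moved. The work goes in short steps, Python scripts to look and compute and a tool call to move; the robot and the scene stay as the last step left them, time stands still between calls to the robot, and variables do not carry over. Pictures are saved under pics/ and viewed, at most 10 in all, crops included, and the job is handed in when it is done.

Besides the shell and the picture viewer there is one more tool, called after "Emit:" as a command line: name --argument value ..., lists and objects as JSON in quotes. play_rows: Moves the arm, as the interface text tells. Shift numbers are shares of 0.025 m and turn numbers shares of 90 degrees, none past 1 either way. Its arguments: {"type":"object","properties":{"plan":{"type":"array","items":{"type":"number","minimum":-1,"maximum":1}}},"required":["plan"]}

```bash
mkdir -p pics; cat > h.py <<'E'
import numpy as np, cv2
from plant import monitor, get_image, camera_params, job, search_frame, mark_of
def world(cam,u,v,d):
    p=camera_params(cam);K=np.array(p["K"]);T=np.array(p["pose"])
    u=np.asarray(u,float);v=np.asarray(v,float)
    x=(u-K[0,2])/K[0,0]*d;y=(v-K[1,2])/K[1,1]*d
    P=np.stack([x,-y,-d,np.ones_like(d)],-1)
    return (P@T.T)[...,:3]
def pix(cam,P):
    p=camera_params(cam);K=np.array(p["K"]);T=np.linalg.inv(np.array(p["pose"]))
    c=T@np.r_[P,1];return (K[0,0]*c[0]/-c[2]+K[0,2], K[1,1]*-c[1]/-c[2]+K[1,2])
def cloud(cam):
    im,d=get_image(cam);v,u=np.mgrid[0:384,0:512]
    return im,d,world(cam,u,v,d)
def save(n,im): cv2.imwrite("pics/"+n,im[:,:,::-1])
E
python3 - <<'E'
from h import *
a,_=get_image("scene");b,_=get_image("top");save("s.png",a);save("t.png",b)
print(camera_params("top"),camera_params("scene"))
for c in("top","scene"):
  for l in("knob_grip","spindle_top","plate","pack"):
    for r in mark_of(c,l)[:3]: print(c,l,np.round(r["at"],0),round(r["score"],2),np.round(pix(c,r["at"])))
print(monitor.get_state())
E
```

```text
{'K': array([[479.43055265,   0.        , 258.20303488],
       [  0.        , 479.43055265, 192.52577418],
       [  0.        ,   0.        ,   1.        ]]), 'pose': array([[ 9.56107563e-02,  9.73094211e-01, -2.09633585e-01,
         4.47956290e+02],
       [-9.95415445e-01,  9.29195182e-02, -2.26727901e-02,
        -2.78677419e+01],
       [-2.58370907e-03,  2.10840271e-01,  9.77517112e-01,
         1.09112210e+03],
       [ 0.00000000e+00,  0.00000000e+00,  0.00000000e+00,
         1.00000000e+00]])} {'K': array([[476.52551427,   0.        , 254.11809906],
       [  0.        , 476.52551427, 186.99355812],
       [  0.        ,   0.        ,   1.        ]]), 'pose': array([[-7.66710774e-01, -4.28339690e-01,  4.78204663e-01,
         1.04108849e+03],
       [ 6.41924136e-01, -5.22381192e-01,  5.61294302e-01,
         4.72816714e+02],
       [ 9.38049446e-03,  7.37321504e-01,  6.75476874e-01,
         6.84012536e+02],
       [ 0.00000000e+00,  0.00000000e+00,  0.00000000e+00,
         1.00000000e+00]])}
top knob_grip [565. 206.  34.] 0.73 [159. 232.]
top knob_grip [662. 220.  40.]
[... 654 characters left out ...]
0.46864567, -0.04858074,  1.53252936,  0.02408562,
        1.14100766, -0.08226299]), 'joint_vel': array([-1.78673036e-04, -7.72853439e-04, -5.17024357e-04, -1.19735642e-03,
        9.19915978e-04, -2.24221031e-03, -4.91924304e-05]), 'effort': array([-6.12651024e-05, -5.09682190e+01, -4.65800031e-02, -2.37782782e+01,
        1.08791603e-02,  1.60181782e-03, -4.63275668e-06]), 'tool_pos': array([207.02448461, 642.4688112 , 242.29151873]), 'tool_rot': array([ 1.55248019e-01,  9.87875525e-01, -5.61770963e-07, -2.07417006e-05]), 'force': array([ 0.6646041 , -0.49194944, -0.41713198]), 'ft_torque': array([-0.04342033,  0.00708016,  0.03523824]), 'grip_force': 0.0, 'grip_width': 85.43748620595318}
```

View pics/s.png

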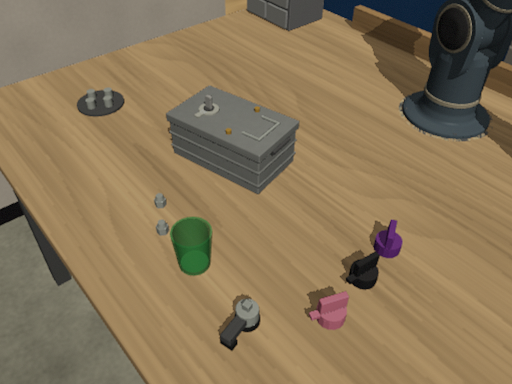

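View pics/t.png

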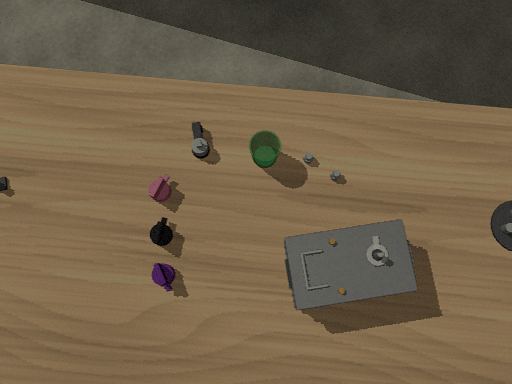

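Three knob-shaped candidates appear in the top view: pink (160,188), dark (161,234) and purple (163,275). The dark one fits the description. The plate tab is near (376,240) in the top view. Next I'll take an enlarged crop and measure the orientations.

```bash
python3 - <<'E'
from h import *
def ang(v): return np.degrees(np.arctan2(v[1],v[0]))
ims=[]
for c,(u,v),(u2,v2) in(("top",(161,234),(378,255)),("scene",(365,268),(208,108))):
    im,d,P=cloud(c)
    for a,b in((u,v),(u2,v2)):ims.append(cv2.resize(im[b-30:b+30,a-35:a+35],(350,300),interpolation=cv2.INTER_CUBIC))
    near=np.hypot(P[...,0]-563,P[...,1]-205)<48
    dark=(im.max(-1)<60)&(d>0)
    for z0,z1,n in((44,62,"bar"),(8,32,"skirt")):
        m=near&dark&(P[...,2]>z0)&(P[...,2]<z1); Q=P[m]
        w,V=np.linalg.eigh(np.cov(Q[:,:2].T)); r=cv2.minAreaRect(Q[:,:2].astype(np.float32))
        print(c,n,m.sum(),"mean",Q.mean(0).round(1),"axis",ang(V[:,1]).round(1),"sd",np.sqrt(w).round(1),"rect",np.round(r[0],1),np.round(r[1],1),"ztop",np.percentile(Q[:,2],95).round(1))
        if n=="skirt":
            q=Q[np.argsort(-np.hypot(*(Q[:,:2]-[563,205]).T))[:6]];print(q.round(0).tolist())
    near=np.hypot(P[...,0]-552,P[...,1]+259)<45
    for z0,z1,n in((112.3,118,"plate"),(125,150,"spindle")):
        m=near&(P[...,2]>z0)&(P[...,2]<z1);Q=P[m]
        if len(Q)<3: print(n,len(Q));continue
        print(c,n,m.sum(),Q.mean(0).round(1),"zmax",Q[:,2].max().round(1),"med",np.median(Q[:,2]).round(1))
        if n=="plate":
            q=Q[np.argsort(-np.hypot(*(Q[:,:2]-[552,-259]).T))[:8]];print(q.round(0).tolist(),ang(q.mean(0)[:2]-[552,-259]).round(1))
    m=(P[...,2]>106)&(P[...,2]<114)&(np.hypot(P[...,0]-530,P[...,1]+207)<170)
    print(c,"lid",cv2.minAreaRect(P[m][:,:2].astype(np.float32)),np.median(P[m][:,2]))
save("crop.png",np.vstack([np.hstack(ims[:2]),np.hstack(ims[2:])]))
E
```

```text
top bar 135 mean [561.7 205.5  52.8] axis 173.6 sd [ 3.6 13.7] rect [561.9 206.3] [12.8 46.7] ztop 56.1
top skirt 257 mean [564.3 200.8  23.1] axis -153.8 sd [13.5 14.9] rect [566.  202.2] [47.4 55.8] ztop 28.0
[[600.0, 205.0, 24.0], [599.0, 198.0, 24.0], [598.0, 200.0, 25.0], [598.0, 202.0, 24.0], [598.0, 204.0, 26.0], [598.0, 207.0, 25.0]]
top plate 368 [ 555.8 -256.3  114.1] zmax 117.7 med 113.7
[[507.0, -257.0, 113.0], [596.0, -254.0, 113.0], [542.0, -302.0, 113.0], [556.0, -215.0, 113.0], [564.0, -216.0, 113.0], [591.0, -238.0, 112.0], [518.0, -287.0, 113.0], [593.0, -245.0, 113.0]] 48.2
top spindle 50 [ 550.5 -256.3  140.2] zmax 146.7 med 141.2
top lid ((530.2334594726562, -205.59506225585938), (147.9530029296875, 248.19955444335938), 14.433920860290527) 109.64726478481441
scene bar 220 mean [565.5 208.8  52.6] axis 172.3 sd [ 3.4 14.3] rect [563.  207.7] [12.3 49.7] ztop 56.5
scene skirt 452 mean [573.8 214.4  22.7] axis 146.5 sd [ 9.7 14.9] rect [570.3 210.7] [53.3 47.2] ztop 29.5
[[601.0, 209.0, 24.0], [601.0, 206.0, 24.0], [600.0, 202.0, 21.0], [599.0, 199.0, 23.0], [599.0, 201.0, 25.0], [599.0, 199.0, 20.0]]
scene plate 218 [ 555.6 -252.2  114.7] zmax 118.0 med 114.7
[[583.0, -226.0, 113.0], [509.0, -272.0, 112.0], [537.0, -218.0, 113.0], [509.0, -250.0, 113.0], [509.0, -254.0, 114.0], [587.0, -235.0, 113.0], [519.0, -285.0, 112.0], [510.0, -260.0, 113.0]] 154.8
scene spindle 67 [ 551.6 -254.7  136.6] zmax 147.3 med 136.4
scene lid ((528.8297729492188, -204.5909423828125), (151.62159729003906, 250.43734741210938), 14.315834999084473) 110.72791947801738
```

View pics/crop.png

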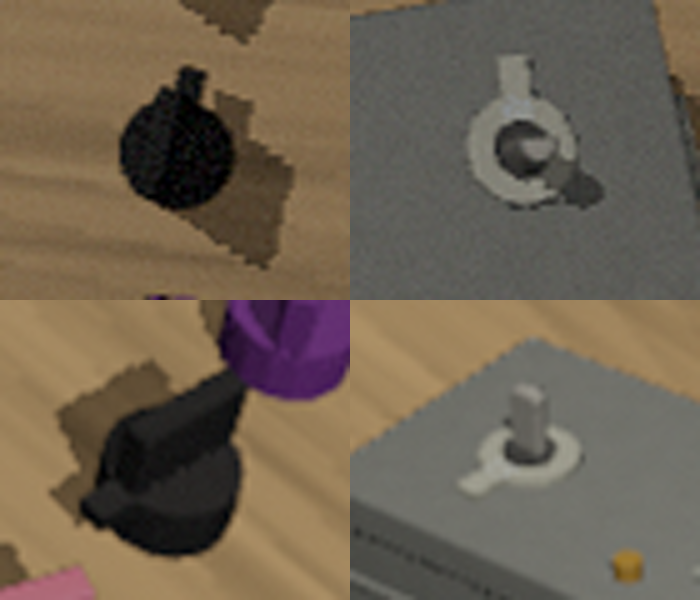

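The dark knob at top (161,234) is confirmed: its pointer tab points to image top, about +x, with a yaw near -7°. The plate is at (377,254) with its tab tip near (376,237). Next I'll measure the plate tab angle by colour.

```bash
python3 - <<'E'
from h import *
for c in("top","scene"):
    im,d,P=cloud(c)
    K=camera_params(c)["K"];T=np.array(camera_params(c)["pose"])
    v,u=np.mgrid[0:384,0:512]
    R=np.stack([(u-K[0,2])/K[0,0],-(v-K[1,2])/K[1,1],-np.ones_like(u)],-1)@T[:3,:3].T
    s=(114-T[2,3])/R[...,2];G=T[:3,3]+R*s[...,None]
    near=np.hypot(P[...,0]-552,P[...,1]+259)<46
    m=near&(im.min(-1)>115)&(P[...,2]<120)
    Q=G[m][:,:2].astype(np.float32)
    # fit circle centre: maximise points in annulus via rectangle of disc part; tab direction via PCA far points
    best=None
    for _ in range(3):
        h=cv2.convexHull(Q)[:,0]
    from scipy.optimize import least_squares
    H=h.copy();f=lambda p:np.hypot(H[:,0]-p[0],H[:,1]-p[1])-22
    p=least_squares(f,[553,-258],loss="soft_l1",f_scale=1).x
    r=np.hypot(*(Q-p).T);far=Q[(r>26)&(r<42)]
    t=far.mean(0)-p
    print(c,m.sum(),"ctr",p.round(1),"tab n",len(far),"ang",np.degrees(np.arctan2(t[1],t[0])).round(1),"rmax",np.sort(r)[-5:].round(1))
    for z0,z1 in((141,150),(120,140)):
        S=P[near&(P[...,2]>z0)&(P[...,2]<z1)];print(" spindle",len(S),S.mean(0).round(1),S.min(0).round(1),S.max(0).round(1))
E
```

```text
top 186 ctr [ 555.8 -256.6] tab n 20 ang 9.8 rmax [32.3 32.5 32.8 34.3 34.3]
 spindle 35 [ 551.  -257.4  143. ] [ 544.9 -264.3  141.2] [ 555.4 -250.3  146.2]
 spindle 17 [ 550.2 -252.2  130. ] [ 545.5 -264.7  120.4] [ 558.2 -249.1  139.9]
scene 147 ctr [ 556.  -255.6] tab n 18 ang 6.2 rmax [31.4 32.1 32.2 33.4 33.6]
 spindle 19 [ 550.7 -255.9  143.7] [ 544.6 -263.1  141. ] [ 554.5 -249.6  145.5]
 spindle 62 [ 551.9 -254.6  130.1] [ 544.8 -265.2  120.1] [ 556.2 -245.6  139.6]
```

Emit:
play_rows --plan '[1,-1,0,0,0,0.04,1,1,-1,0,0,0,0.04,1,1,-1,0,0,0,0.04,1,1,-1,0,0,0,0,1,1,-1,0,0,0,0,1,1,-1,0,0,0,0,1,1,-1,0,0,0,0,1,1,-1,0,0,0,0,1,1,-1,0,0,0,0,1,1,-1,0,0,0,0,1]'

```text
time: 1.7
tool_pos: [458.0, 391.4, 242.6]
tool_rot: [0.062, 0.998, 0.0, 0.0]
force: [1.0, 0.4, -0.3]
grip_width: 85.3
grip_force: 0.0
```

Emit:
play_rows --plan '[0.52,-0.925,0,0,0,0,1,0.52,-0.925,0,0,0,0,1,0.52,-0.925,0,0,0,0,1,0.52,-0.925,0,0,0,0,1,0.52,-0.925,0,0,0,0,1,0.52,-0.925,-0.5,0,0,0,1,0.52,-0.925,-1,0,0,0,1,0.54,-0.925,-1,0,0,0,1,0,0,-1,0,0,0,1,0,0,-1,0,0,0,1]'

```text
time: 2.7
tool_pos: [562.3, 206.2, 129.1]
tool_rot: [0.063, 0.998, 0.0, 0.0]
force: [1.0, -0.4, -0.1]
grip_width: 85.6
grip_force: 0.0
```

```bash
python3 - <<'E'
from h import *
a,_=get_image("scene");b,_=get_image("top")
save("near.png",np.hstack([cv2.resize(a[180:330,290:440],(400,400),interpolation=cv2.INTER_CUBIC),cv2.resize(b[160:310,90:240],(400,400),interpolation=cv2.INTER_CUBIC)]))
print(monitor.get_state())
E
```

```text
{'time': 2.8, 'q': array([-0.48332597,  0.46560452,  0.07835883,  1.83860708, -0.04709565,
        0.84629263,  1.0653952 ]), 'joint_vel': array([-0.00851121, -0.04390253,  0.00036074, -0.05071071,  0.00616567,
        0.03314836, -0.00258457]), 'effort': array([ 4.81315255e-01, -4.61105704e+01,  1.71826120e+00, -2.00349748e+01,
        2.11226003e-02, -3.22247352e-01,  1.16647995e-02]), 'tool_pos': array([559.27915079, 206.39533161, 126.58708038]), 'tool_rot': array([ 0.06175966,  0.99808469, -0.00158044, -0.00319308]), 'force': array([-0.47357595, -0.54847694,  1.10801398]), 'ft_torque': array([-0.00365603,  0.02608813, -0.04567724]), 'grip_force': 0.0, 'grip_width': 85.28267019316705}
```

View pics/near.png

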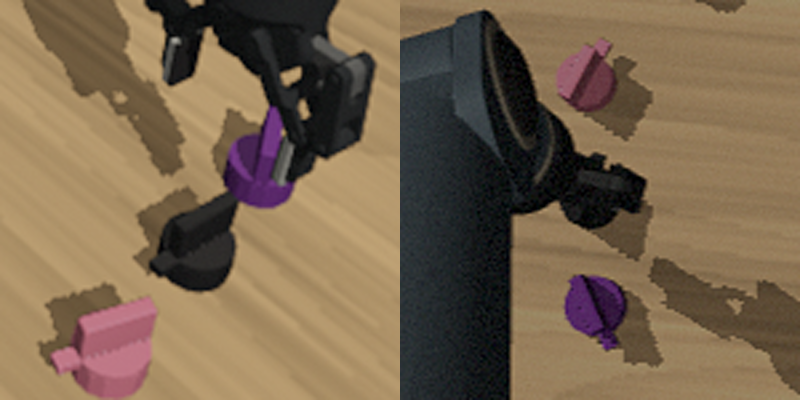

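The view shows the gripper straddling the line above the dark knob (scene crop 195,250), clear of pink and purple.

Emit:
play_rows --plan '[0,0,0,0,0,0,1,0,0,-0.6,0,0,0,1,0,0,-0.6,0,0,0,1,0,0,-0.6,0,0,0,1,0,0,-0.6,0,0,0,1,0,0,-0.4,0,0,0,1,0,0,-0.2,0,0,0,1,0,0,0,0,0,0,1,0,0,0,0,0,0,1,0,0,0,0,0,0,1]'

```text
time: 3.8
tool_pos: [562.1, 207.7, 55.5]
tool_rot: [0.062, 0.998, 0.0, 0.001]
force: [0.9, 0.3, -0.5]
grip_width: 85.5
grip_force: 0.0
```

Emit:
play_rows --plan '[0,0,-0.33,0,0,0,1,0,0,-0.33,0,0,0,1,0,0,0,0,0,0,1,0,0,0,0,0,0,-1,0,0,0,0,0,0,-1,0,0,0,0,0,0,-1,0,0,0,0,0,0,-1,0,0,0,0,0,0,-1,0,0,0,0,0,0,-1,0,0,0,0,0,0,-1]'

```text
time: 4.8
tool_pos: [561.6, 207.6, 38.6]
tool_rot: [0.062, 0.998, 0.0, 0.0]
force: [-0.7, -0.1, 2.4]
grip_width: 10.9
grip_force: 60.1
```

Emit:
play_rows --plan '[0,0,0.5,0,0,0,-1,0,0,0.8,0,0,0,-1,0,0,1,0,0,0,-1,0,0,1,0,0,0,-1,0,0,1,0,0,0,-1,0,0,1,0,0,0,-1,0,0,1,0,0,0,-1,0,0,1,0,0,0,-1,0,0,0.4,0,0,0,-1,0,0,0,0,0,0,-1]'

```text
time: 5.8
tool_pos: [562.2, 207.7, 232.7]
tool_rot: [0.062, 0.998, 0.001, 0.002]
force: [0.4, 1.4, -1.5]
grip_width: 10.9
grip_force: 59.9
```

Emit:
play_rows --plan '[0,-0.5,0,0,0,0.02,-1,0,-1,0,0,0,0.02,-1,0,-1,0,0,0,0.02,-1,0,-1,0,0,0,0.02,-1,0,-1,0,0,0,0.02,-1,0,-1,0,0,0,0.02,-1,0,-1,0,0,0,0.02,-1,0,-1,0,0,0,0.02,-1,0,-1,0,0,0,0.02,-1,0,-1,0,0,0,0.003,-1]'

```text
time: 6.8
tool_pos: [560.4, -31.0, 229.1]
tool_rot: [-0.082, 0.997, 0.0, -0.002]
force: [0.5, -0.7, -0.1]
grip_width: 11.0
grip_force: 59.9
```

Emit:
play_rows --plan '[0,-1,0,0,0,0,-1,0,-1,0,0,0,0,-1,0,-1,0,0,0,0,-1,0,-1,0,0,0,0,-1,-0.1,-1,0,0,0,0,-1,-0.1,-1,0,0,0,0,-1,-0.1,-1,0,0,0,0,-1,0,-0.8,0,0,0,0,-1,0,0,0,0,0,0,-1,0,0,0,0,0,0,-1]'

```text
time: 7.8
tool_pos: [553.3, -224.4, 229.4]
tool_rot: [-0.082, 0.997, 0.001, -0.001]
force: [-0.5, 0.8, -0.0]
grip_width: 11.3
grip_force: 59.9
```

```bash
python3 - <<'E'
from h import *
a,da=get_image("scene");b,db=get_image("top")
save("over.png",np.hstack([cv2.resize(a[10:150,140:280],(400,400),interpolation=cv2.INTER_CUBIC),cv2.resize(b[180:320,310:450],(400,400),interpolation=cv2.INTER_CUBIC)]))
s=monitor.get_state();print(s["tool_pos"],s["tool_rot"])
for c in("scene","top"):
  for l in("knob_grip","knob_bore","spindle_top"):print(c,l,[(np.round(r["at"],0),round(r["score"],2)) for r in mark_of(c,l)[:4]])
E
```

```text
[ 553.98991208 -223.19844788  229.94710552] [-8.30139151e-02  9.96547820e-01  8.05985017e-04 -6.94720072e-04]
scene knob_grip [(array([666., 222.,  38.]), 0.8), (array([473., 187.,  38.]), 0.78), (array([ 552., -224.,  232.]), 0.67)]
scene knob_bore [(array([659., 222.,  20.]), 0.82), (array([475., 183.,  23.]), 0.74), (array([ 557., -223.,  207.]), 0.68)]
scene spindle_top [(array([ 552., -255.,  143.]), 0.52)]
top knob_grip [(array([476., 193.,  42.]), 0.94), (array([660., 218.,  38.]), 0.66), (array([ 554., -221.,  229.]), 0.41)]
top knob_bore [(array([662., 226.,  19.]), 0.62), (array([477., 190.,  24.]), 0.62), (array([ 558., -220.,  209.]), 0.6)]
top spindle_top [(array([767., 143.,  -1.]), 0.3)]
```

View pics/over.png

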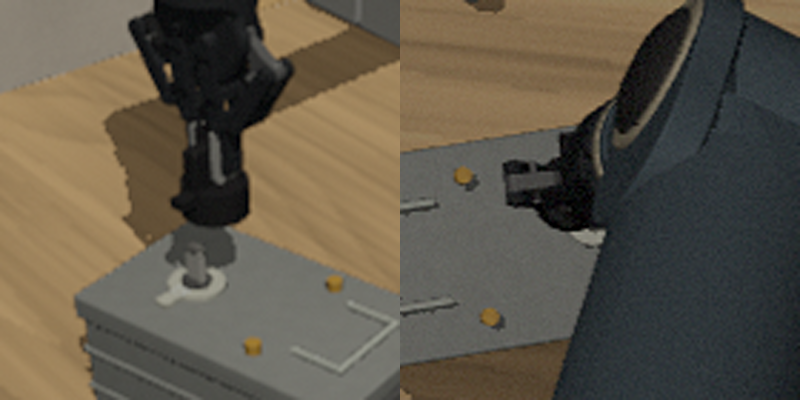

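The scene crop shows the dark knob upright in the gripper (215,195) above the bare spindle (195,265), with its tab on the same side as the plate's tab. Next I'll shift over the spindle and lower to just above it.

Emit:
play_rows --plan '[-0.02,-0.67,0,0,0,0,-1,-0.02,-0.67,0,0,0,0,-1,0,0,0,0,0,0,-1,0,0,-0.5,0,0,0,-1,0,0,-0.5,0,0,0,-1,0,0,-0.3,0,0,0,-1,0,0,-0.2,0,0,0,-1,0,0,0,0,0,0,-1,0,0,0,0,0,0,-1,0,0,0,0,0,0,-1]'

```text
time: 9.2
tool_pos: [553.4, -258.6, 193.8]
tool_rot: [-0.082, 0.997, -0.0, 0.0]
force: [-0.9, 0.4, -0.5]
grip_width: 11.3
grip_force: 59.9
```

```bash
python3 - <<'E'
from h import *
im,d,P=cloud("scene")
save("over2.png",cv2.resize(im[40:140,150:270],(720,600),interpolation=cv2.INTER_CUBIC))
s=monitor.get_state();print(s["tool_pos"],s["force"])
def fit(m,r,n):
    from scipy.optimize import least_squares
    Q=P[m]; p=least_squares(lambda p:np.hypot(Q[:,0]-p[0],Q[:,1]-p[1])-r,[553,-257],loss="soft_l1").x
    print(n,len(Q),p.round(1),Q[:,2].min(),Q[:,2].max())
near=np.hypot(P[...,0]-553,P[...,1]+257)<29
dark=im.max(-1)<70
fit(near&dark&(P[...,2]>150)&(P[...,2]<167),24,"skirt")
for c in("scene",):
  for l in("knob_grip","knob_bore","spindle_top"):print(c,l,[(np.round(r["at"],0),round(r["score"],2)) for r in mark_of(c,l)[:4]])
E
```

```text
[ 553.35941657 -258.64655328  193.86507012] [ 0.57310896 -0.59135613 -0.29940701]
skirt 94 [ 553.3 -257.5] 154.51790984843342 166.88750008782324
scene knob_grip [(array([472., 185.,  35.]), 0.93), (array([ 554., -259.,  199.]), 0.86), (array([662., 220.,  40.]), 0.6), (array([ 768., -118.,   -1.]), 0.22)]
scene knob_bore [(array([ 558., -258.,  173.]), 0.81), (array([476., 187.,  19.]), 0.81), (array([660., 223.,  22.]), 0.7)]
scene spindle_top [(array([ 552., -259.,  140.]), 0.59), (array([ 772., -115.,    1.]), 0.31)]
```

View pics/over2.png

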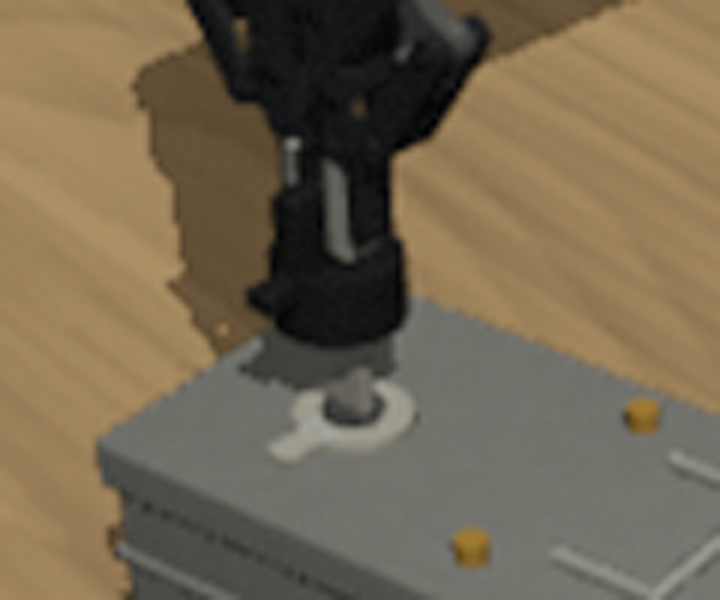

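The skirt (centre column about 340) looks slightly left of the spindle (about 352), so I'll check that against the projected axis.

```bash
python3 - <<'E'
from h import *
im,_=get_image("scene")
for z in (114,144,160,175): print(z,np.round(pix("scene",[553,-257,z]),2), np.round((np.array(pix("scene",[553,-257,z]))-[150,40])*6))
g=im.max(-1).astype(int)
for v in (90,91,92,93,94,95): print(v,np.where(g[v,185:235]<70)[0][[0,-1]]+185, g[v,190:222].tolist())
for v in (102,104,106,107,108,109,110,112): print(v,g[v,190:224].tolist())
E
```

```text
114 [207.95 108.18] [348. 409.]
144 [207.15  96.14] [343. 337.]
160 [206.71  89.52] [340. 297.]
175 [206.3   83.18] [338. 259.]
90 [191 217] [86, 42, 10, 15, 23, 31, 19, 17, 18, 12, 17, 20, 18, 21, 23, 22, 20, 23, 23, 21, 20, 22, 20, 20, 19, 18, 13, 39, 90, 117, 116, 116]
91 [192 217] [90, 71, 48, 19, 15, 17, 22, 21, 11, 15, 20, 19, 22, 20, 17, 22, 22, 22, 22, 20, 23, 22, 24, 19, 19, 17, 11, 33, 86, 116, 114, 112]
92 [193 217] [95, 92, 83, 69, 51, 24, 14, 16, 12, 16, 19, 23, 18, 19, 20, 21, 20, 21, 20, 20, 20, 22, 25, 20, 17, 16, 10, 21, 78, 116, 113, 113]
93 [195 217] [99, 95, 96, 93, 88, 64, 11, 10, 13, 20, 18, 20, 21, 20, 20, 21, 19, 19, 24, 19, 24, 18, 20, 24, 19, 18, 18, 61, 101, 115, 113, 113]
94 [196 216] [104, 101, 97, 91, 87, 72, 19, 15, 15, 17, 17, 23, 22, 22, 24, 22, 21, 22, 19, 19, 25, 17, 23, 19, 14, 10, 43, 93, 118, 114, 114, 112]
95 [194 215] [106, 102, 91, 77, 67, 65, 45, 25, 12, 16, 18, 14, 21, 22, 23, 20, 20, 21, 22, 21, 21, 24, 21, 18, 22, 62, 97, 111, 115, 113, 114, 112]
102 [107, 83, 60, 60, 62, 64, 65, 65, 66, 66, 66, 66, 67, 66, 65, 63, 60, 69, 90, 104, 112, 98
[... 530 characters left out ...]
6, 121, 113, 114, 116, 115]
108 [112, 113, 114, 112, 113, 113, 114, 112, 127, 151, 156, 155, 151, 120, 53, 63, 64, 67, 72, 87, 102, 94, 63, 84, 136, 156, 155, 156, 144, 114, 114, 115, 115, 115]
109 [112, 113, 112, 113, 112, 112, 112, 111, 124, 148, 155, 155, 160, 140, 65, 53, 59, 62, 62, 66, 73, 66, 62, 113, 150, 155, 156, 158, 137, 90, 116, 115, 115, 115]
110 [112, 113, 112, 113, 112, 112, 111, 111, 111, 132, 156, 159, 163, 156, 129, 93, 64, 61, 52, 51, 67, 84, 108, 145, 157, 156, 158, 153, 123, 95, 116, 116, 114, 114]
112 [111, 111, 113, 113, 111, 111, 115, 129, 139, 148, 159, 158, 156, 160, 163, 160, 161, 157, 158, 158, 158, 157, 157, 157, 151, 142, 124, 110, 108, 115, 114, 114, 115, 115]
```

Emit:
play_rows --plan '[-0.05,0.04,0,0,0,0,-1,0,0,0,0,0,0,-1,0,0,-0.2,0,0,0,-1,0,0,-0.2,0,0,0,-1,0,0,-0.1,0,0,0,-1,0,0,-0.1,0,0,0,-1,0,0,-0.1,0,0,0,-1,0,0,0,0,0,0,-1,0,0,0,0,0,0,-1,0,0,0,0,0,0,-1]'

```text
time: 10.45
tool_pos: [551.9, -257.6, 176.0]
tool_rot: [-0.082, 0.997, -0.0, 0.0]
force: [-0.1, 0.3, -0.9]
grip_width: 10.6
grip_force: 59.9
```

Emit:
play_rows --plan '[0,0,-0.1,0,0,0,-1,0,0,-0.1,0,0,0,-1,0,0,-0.1,0,0,0,-1,0,0,-0.1,0,0,0,-1,0,0,0,0,0,0,-1,0,0,0,0,0,0,-1,0,0,0,0,0,0,-1,0,0,0,0,0,0,-1,0,0,0,0,0,0,-1,0,0,0,0,0,0,-1]'

```text
time: 11.45
tool_pos: [551.8, -257.5, 165.9]
tool_rot: [-0.082, 0.997, 0.0, 0.0]
force: [-0.4, -0.5, -0.7]
grip_width: 10.8
grip_force: 59.9
```

Emit:
play_rows --plan '[0,0,-0.06,0,0,0,-1,0,0,0,0,0,0,-1,0,0,-0.06,0,0,0,-1,0,0,0,0,0,0,-1,0,0,-0.06,0,0,0,-1,0,0,0,0,0,0,-1,0,0,0,0,0,0,-1,0,0,0,0,0,0,-1,0,0,0,0,0,0,-1,0,0,0,0,0,0,-1]'

```text
time: 12.45
tool_pos: [551.8, -257.6, 161.5]
tool_rot: [-0.082, 0.997, -0.0, 0.0]
force: [-0.3, 0.9, 4.1]
grip_width: 11.0
grip_force: 60.4
```

Emit:
play_rows --plan '[0,0,-0.06,0,0,0,-1,0,0,0,0,0,0,-1,0,0,-0.06,0,0,0,-1,0,0,0,0,0,0,-1,0,0,0,0,0,0,-1,0,0,0,0,0,0,-1,0,0,0,0,0,0,-1,0,0,0,0,0,0,-1,0,0,0,0,0,0,-1,0,0,0,0,0,0,-1]'

```text
time: 13.45
tool_pos: [551.9, -257.6, 158.8]
tool_rot: [-0.082, 0.997, 0.0, 0.0]
force: [-1.5, 0.5, 6.7]
grip_width: 10.9
grip_force: 60.8
```

Emit:
play_rows --plan '[0,0,-0.06,0,0,0,-1,0,0,0,0,0,0,-1,0,0,-0.06,0,0,0,-1,0,0,0,0,0,0,-1,0,0,0,0,0,0,-1,0,0,0,0,0,0,-1,0,0,0,0,0,0,-1,0,0,0,0,0,0,-1,0,0,0,0,0,0,-1,0,0,0,0,0,0,-1]'

```text
time: 14.45
tool_pos: [552.0, -257.6, 156.4]
tool_rot: [-0.082, 0.997, 0.0, 0.0]
force: [-2.6, 1.4, 10.1]
grip_width: 10.8
grip_force: 61.7
```

Emit:
play_rows --plan '[0,0,-0.04,0,0,0,-1,0,0,0,0,0,0,-1,0,0,-0.04,0,0,0,-1,0,0,0,0,0,0,-1,0,0,0,0,0,0,-1,0,0,0,0,0,0,-1,0,0,0,0,0,0,-1,0,0,0,0,0,0,-1,0,0,0,0,0,0,-1,0,0,0,0,0,0,-1]'

```text
time: 15.45
tool_pos: [552.1, -257.7, 156.2]
tool_rot: [-0.082, 0.997, 0.0, 0.001]
force: [-6.4, 3.4, 20.0]
grip_width: 11.0
grip_force: 63.1
```

```bash
python3 - <<'E'
from h import *
im,_=get_image("scene");save("end.png",cv2.resize(im[40:140,150:270],(720,600),interpolation=cv2.INTER_CUBIC))
s=monitor.get_state();print(s["tool_pos"],s["force"],s["grip_force"])
E
```

```text
[ 552.07078141 -257.6591556   156.23177295] [-5.51187834  2.63483349 20.48369646] 63.06585431098938
```

View pics/end.png

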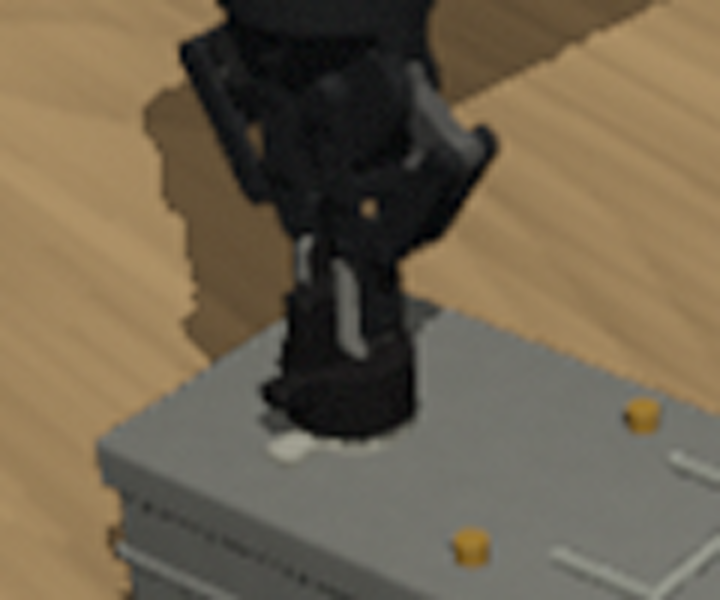

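The knob (350,400) sits seated over the plate, its pointer above the plate's tab (285,447). The force is steady at the stop, so I'm handing in.

```bash
python3 -c "
from plant import job
print(job.sign_off())"
```

```text
the job is handed in; nothing more can be done
None
```

The dark knob is on the spindle flat to flat and pressed to its stop at about 20 N, with the gripper still holding it; the job is handed in, but sign-off returned no verdict.

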